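Fit the standards plate on the autosampler's locating pins

TASK

Put the flat standards plate back on the autosampler: slide it about on the deck, with a light hand, until its two holes drop over the two locating pins and it lies flat on the deck, then turn the clip fully over the plate's edge so that it is held. Never force the plate down on the pins, and leave the bottles and the other things standing about where they are.

Things in the scene. Friction and masses are not known exactly. Their poses are not given: they have to be found in the camera images.
- plate_handle (a point): the loose standards plate: light grey, 110 (x) x 180 (y) x 6 mm, about 0.26 kg, with six round bottle marks, two through holes and a black bridge handle. This point: centre of the handle's bar, over the plate's middle, 32 mm above its underside. The bar is 12 mm wide (x), 70 long (y), 16 tall, with 18 mm of air below. z is the plate's normal. It fits either way round.
- hole_a (a point): centre of one locating hole of the plate, at the underside of the plate: 70 mm from the plate's middle along its -y. The hole is 12 mm in diameter.
- hole_b (a point): the like for the other hole, 70 mm from the middle along the plate's +y.
- autosampler: the autosampler, fixed: a white case 300 mm (x) x 400 mm (y) with a flat grey deck 70 mm above the bench; origin under the middle of the case, at bench height. x points to its rear, where rail and carriage stand (from x = +90 mm on, up to 185 mm above the bench; at y = 115 to 165 mm, the parked probe and its rinse cup from x = 30 mm on, up to 230 mm).
- slot_end (a point): zero point of the pins' setting, on the deck (70 mm above the bench) at x = -20, y = -30 mm of the autosampler. Two steel locating pins stand on the deck 140 mm apart on a line along y through this point, on a slotted strip clamped anywhere along y: the middle of the pair lies 8 to 52 mm from this point along +y (where is not measured) and 0 mm off in x.
- slot_end_up (a point): the same at the height of the pins' tips, 10 mm above the deck. Pins: 10 mm in diameter, 10 mm tall, straight for 5.5 mm, then a nose tapering to 7 mm at the tip. Seated, the plate lies flat on the deck, its y along the autosampler's y, the pins up through its holes; on the tips it lies 10 mm higher. More than 30 N between plate and autosampler harms the pins.
- clip (a joint): angle of the turn clip: 0 swung away (arm along the autosampler's -y, clear of the plate), growing anticlockwise seen from above to its stop at 1.57, where the arm points along +x and lies some 23 mm over the plate's front edge. It has friction (about 1.2 N at the knob) and stays where left. Its arm runs 8.5 to 13.5 mm above the deck, so it passes over the plate only when that is seated.
- clip_pivot (a point): the clip's pivot at deck height, at x = -108 mm, y = -55 mm of the autosampler; z is the axis.
- clip_knob (a point): middle of the clip's upright black knob, 48 mm from the pivot, 27.5 mm above the deck; the knob is 13 mm in diameter and 28 mm tall (13.5 to 41.5 mm above the deck).
- standard_a_mid (a point): a standard bottle, 40 mm in diameter and 75 mm tall, standing on the deck's +y end; its middle. Leave alone.
- standard_b_mid (a point): another of the same, beside it. Leave alone.
- tip_box_mid (a point): pipette tip box, 85 x 120 x 70 mm, on the bench; its middle. Leave alone.
- wash_bottle_mid (a point): wash bottle, 68 mm in diameter, 213 mm tall with its spout; point 75 mm up its axis. Leave alone.
- tube_rack_mid (a point): rack with capped tubes, 90 x 150 x 109 mm; its middle, 50 mm up. Leave alone.
- pipette_mid (a point): pipette lying on the bench, 270 mm long along its x, 34 mm high; point on its axis. Leave alone.
Mind the look-alikes: they are no part of the job. Of the things that look like the part that bears plate_handle, the middle-sized one is meant.

How it is judged:
By the outcome, as a careful person would: the job done as asked, in the order asked, and still so for the second after the job is handed in, with the robot touching nothing.
It also fails if it takes over 72 s, if anything falls off the work surface, if the arm or the gripper's body presses on something with over 40 N, if the wrist force passes 120 N, or if a joint passes its speed limit or range.

ROBOT

A 7-joint arm with a two-finger parallel gripper is mounted at the origin on the work surface. World frame = base frame: x ahead of the robot, y to its left, z up, the work surface at z = 0. Lengths are in mm, angles in rad, forces in N, time in s.
With the tool pointing down it reaches from about 425 to 875 mm from the base axis. Payload 4.7 kg.
Tool frame: the origin (TCP) lies on the mounting face of the last link; the fingertips stand 182 mm ahead of it and the grasp point (between the pads) lies 164 mm ahead of it; y points along the fingers, x is the direction in which the jaws open and shut, and the axes are right-handed (so a half turn about y gives the same grasp; the last joint's range is limited). The gripper opens to 87 mm and grips with 3 to 60 N. Pads are 19 mm wide; open, the fingers measure 117 mm over their backs; the gripper's body (75 mm by 190 mm) begins 51 mm behind the grasp point.
Start: joints at [1.303, 0.321, -0.07, 1.45, 0.023, 1.371, -0.057], TCP at [180.738, -624.372, 404.787] pointing down, gripper open.
Joint ranges: [-2.86, 2.86], [-0.3, 2.09], [-1.38, 1.24], [0.06, 2.45], [-1.56, 4.7], [0.09, 2.05], [-2.69, 2.69]. Speed limits (rad/s): [2.57, 2.57, 3.14, 3.14, 3.14, 3.14, 3.14].

INTERFACE

Orientations are given as a 3x3 rotation matrix whose columns are the frame's x, y, z axes.
In Python, from station import r gives the robot as it stands.
- The arm moves only by the shell command python3 -m jog 'ROWS' [OPENING] [FORCE]. ROWS is JSON, a list of rows, each a list of 4 numbers: the shift along the tool's x, y, z in m, then the turn about the tool's y in rad. In form: [[dx, dy, dz, roll], ...]. A call has exactly 8 rows; each row shifts and turns the commanded pose from where the row before left it, along the tool's axes as they then stand; what a row does not reach is not made up. A row lasts 1/12 s, in which the tool goes at most 41.7 mm and 7.16 degrees, less where a joint would pass 70% of its speed; a pose out of reach is approached as far as the arm can. A call with a gripper value outside its range is refused whole. OPENING is the closure, from -1 (fully open) to 1 (shut), so that 0 is half open, set as the call begins (- or left out, the last holds). The fingers move at their own pace and stop on an object; FORCE is the grip in N (left out, the last holds). Time passes only in rows, so rows that do not move let the fingers close, or fill a call up. It gives the time, the measured TCP pose, the force and the opening at its end, in the units of the state.
- r.read_state(): the state, without advancing time (a new reading comes with each control period).
- r.grab_frame(name): name is "scene" or "top" or "wrist"; returns a dict with "img" (420x560x3 uint8, red, green, blue), "vertical_fov" (degrees; the focal length in pixels is half the picture's height over the tangent of half this angle, whatever the lens; pixels are square), "cx", "cy" (the principal point, pixels), "dist" ([k1, k2, p1, p2, k3] as OpenCV has them; the pictures are not rectified), "view" (4x4, takes a point from world to camera coordinates). Camera axes: x right, y up, looking along -z (the intrinsics and any distortion apply to the point x, -y, -z); pixel columns grow to the right and rows downward; lengths in mm; the calibration is good to about 2 mm. A picture is of the moment at which its call begins. There is no depth.
- r.finish_job(): hands the job in, once; it reports no verdict.
Trained networks look in the newest picture that a camera, given by its name, has taken for a name from the list of things; names that differ only in an ending like _2 or _b are one class to them, and where a whole thing is asked for, a point or a joint stands for the part that bears it (a point fixed in the world has none). Each returns a list of dicts, best first, with "p" (0 to 1); they miss things now and then, are a little off and sometimes report something else, mostly with a low value. They report only what shows in the picture. A call takes as long as a camera call. They do not tell look-alikes from the thing itself.
- r.find_in(camera, name): "location" ([x, y, z] in mm, in the coordinates of the camera as it stood for that picture, good to about 4 mm: the middle of the surface that is visible of it).
- r.cut_out(camera, name): "region" (420x560 bool, what is visible of it).
- r.landmark_of(camera, name): "location" ([x, y, z] in mm, in the coordinates of the camera as it stood for that picture, good to about 4 mm: a listed point, or the origin of a listed thing).
The state is a dict: "time": time; "qpos": joint angles; "qvel": joint speeds; "tau": joint torques, N m; "eef_pos": TCP position; "eef_rot": TCP orientation; "ft_force": force on the tool from outside, world axes, zero at the start; "wrist_torque": the same for the moment, N m; "finger_gap": opening from 0.0 (shut) to 1.0 (fully open).
Only numpy, scipy, OpenCV 4.12 (cv2) and the standard library are available. Lean on these libraries where they do the work, as an engineer would, in place of code of your own. Each camera call takes 0.05 s, during which the arm holds its last target. There are 200 camera calls.

## Working session

There is one attempt and no reset: what is moved stays moved. The work goes in short steps, Python scripts to look and compute and a shell command to move; the robot and the scene stay as the last step left them, time stands still between calls to the robot, and variables do not carry over. Pictures are saved under pics/ and viewed, about 8 in all and at most 12, crops included, and the job is handed in when it is done.

```bash
mkdir -p pics; ls
cat > h.py <<'E'
import numpy as np, cv2
from station import r
def grab(c):
    f=r.grab_frame(c); f['V']=np.array(f['view']).reshape(4,4); return f
def w(f,p): return (np.linalg.inv(f['V'])@np.r_[p,1])[:3]
def K(f):
    F=210/np.tan(np.radians(f['vertical_fov'])/2); return np.array([[F,0,f['cx']],[0,F,f['cy']],[0,0,1]])
def pix(f,P):
    c=(f['V']@np.r_[P,1])[:3]*[1,-1,-1]
    return cv2.projectPoints(c.reshape(1,1,3),np.zeros(3),np.zeros(3),K(f),np.array(f['dist'],float))[0].ravel()
def ray(f,uv,z):
    u=cv2.undistortPoints(np.array([[uv]],float),K(f),np.array(f['dist'],float)).ravel()
    Vi=np.linalg.inv(f['V']); d=Vi[:3,:3]@[u[0],-u[1],-1]; o=Vi[:3,3]; return o+d*(z-o[2])/d[2]
def save(f,n,crop=None,s=1):
    im=f['img'][:,:,::-1]
    if crop: x0,y0,x1,y1=crop; im=im[y0:y1,x0:x1]
    cv2.imwrite('pics/'+n,cv2.resize(im,None,fx=s,fy=s,interpolation=cv2.INTER_CUBIC))
def lm(f,c,n,k=4):
    for d in r.landmark_of(c,n)[:k]:
        P=w(f,d['location']); print(c,n,round(d['p'],2),P.round(0),pix(f,P).round(0))
E
python3 - <<'E'
from h import *
np.set_printoptions(suppress=True)
ims=[]
for c in ['scene','top']:
    f=grab(c); ims.append(f['img'][:,:,::-1])
    for n in ['plate_handle','hole_a','autosampler','slot_end','clip_pivot','clip_knob','standard_a_mid','tip_box_mid','wash_bottle_mid','tube_rack_mid','pipette_mid']: lm(f,c,n)
    save(f,c+'0.png',s=1.4)
s=r.read_state(); print(s['eef_pos'],np.round(s['eef_rot'],3),s['finger_gap'],s['ft_force'],s['time'])
E
```

```text
pics
scene plate_handle 0.78 [478. 364.  29.] [368. 145.]
scene plate_handle 0.71 [ 325. -119.   19.] [235. 205.]
scene plate_handle 0.65 [489. 431.   1.] [381. 143.]
scene plate_handle 0.62 [227. 324.  42.] [304. 117.]
scene hole_a 0.93 [466. 295.  -0.] [352. 160.]
scene hole_a 0.91 [305. 274.   0.] [312. 143.]
scene hole_a 0.89 [488. 430.   2.] [380. 143.]
scene hole_a 0.84 [155. 372.  -2.] [298. 113.]
scene autosampler 0.69 [ 620. -141.   -3.] [304. 267.]
scene autosampler 0.4 [465. 294.  -3.] [352. 161.]
scene slot_end 0.67 [ 601. -169.   70.] [292. 254.]
scene clip_pivot 0.53 [677. 409.  77.] [429. 154.]
scene clip_knob 0.62 [ 511. -233.   99.] [251. 244.]
scene clip_knob 0.32 [479. 364.  30.] [368. 145.]
scene standard_a_mid 0.58 [534.  33. 103.] [321. 191.]
scene tip_box_mid 0.95 [729. 236.  33.] [413. 201.]
scene wash_bottle_mid 0.67 [674. 410.  74.] [429. 154.]
scene tube_rack_mid 0.56 [ 499. -601.   48.] [138. 349.]
scene pipette_mid 0.8 [382. 133.  12.] [303. 171.]
top plate_handle 0.84 [476. 362.  35.] [141. 214.]
top plate_handle 0.84 [ 329. -116.   17.] [282. 256.]
top 
[... 536 characters left out ...]
op clip_pivot 0.23 [467. 295.   2.] [163. 218.]
top clip_knob 0.61 [ 514. -235.   97.] [318. 198.]
top standard_a_mid 0.73 [682. 411.  74.] [125. 153.]
top standard_a_mid 0.58 [535.  35. 108.] [235. 192.]
top tip_box_mid 0.87 [727. 234.  35.] [180. 142.]
top wash_bottle_mid 0.61 [685. 410.  72.] [125. 152.]
top tube_rack_mid 0.66 [ 498. -601.   49.] [423. 203.]
top tube_rack_mid 0.5 [ 604. -168.   68.] [296. 173.]
top tube_rack_mid 0.45 [ 621. -143.    3.] [288. 173.]
top pipette_mid 0.95 [388. 133.  16.] [209. 239.]
[ 180.74647881 -624.36659309  404.78887448] [[ 0.278 -0.     0.961]
 [-0.961 -0.     0.278]
 [ 0.    -1.    -0.   ]] 1.0001764198722494 [ 0.16220958  0.03281194 -0.09977818] 1.2
```

View pics/scene0.png

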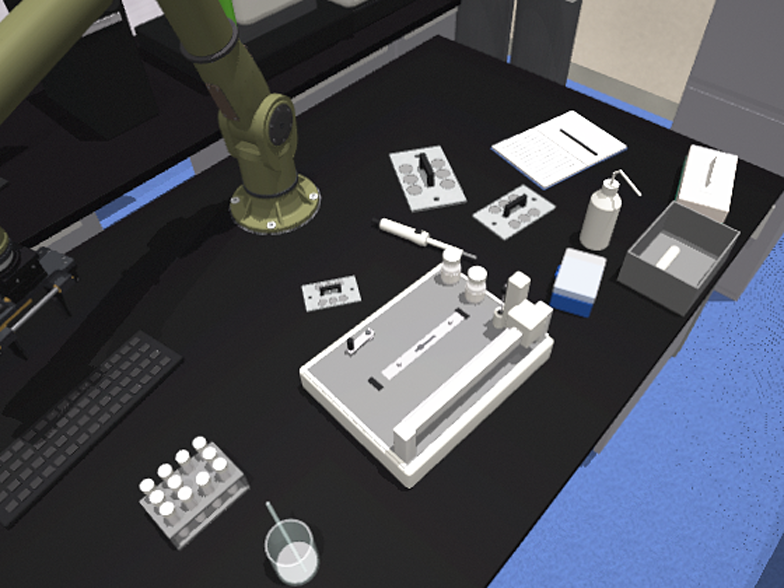

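View pics/top0.png

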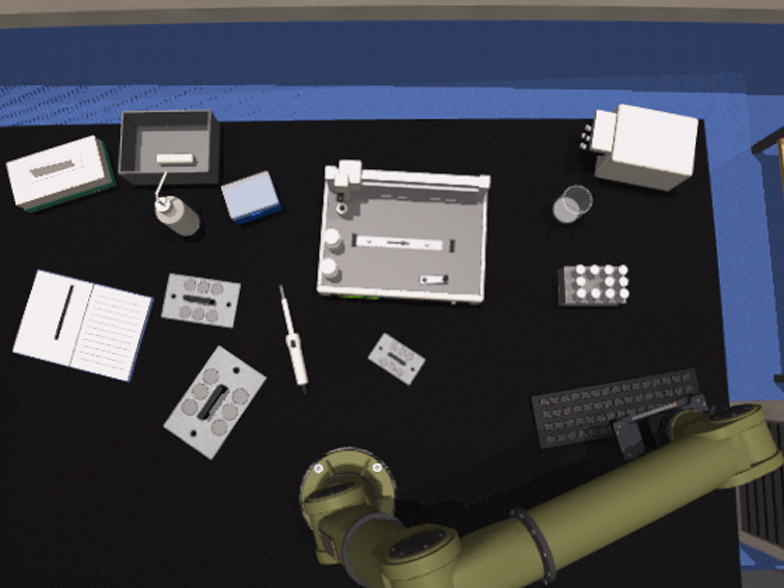

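Look-alikes: three plates, in top-camera pixels. They are at (141,214), hole spacing 137 mm; (150,287), 179 mm; and (282,256), 99 mm. The middle-sized one, at (141,214) near world (477,363), matches the 140 mm hole spacing. I'll go over the autosampler first and look at the pins on the way.

```bash
python3 -m jog '[[-0.022,-0.0015,0.03,0],[-0.022,-0.0015,0.03,0],[-0.022,-0.0015,0.03,0],[-0.022,-0.0015,0.03,0],[-0.022,-0.0015,0.03,0],[-0.022,-0.0015,0.03,0],[-0.022,-0.0015,0.03,0],[-0.022,-0.0015,0.03,0]]' -1
python3 -m jog '[[-0.022,-0.0015,0.03,0],[-0.022,-0.0015,0.03,0],[-0.022,-0.0015,0.03,0],[-0.022,-0.0015,0.03,0],[-0.022,-0.0015,0.03,0],[-0.022,-0.0015,0.03,0],[-0.022,-0.0015,0.03,0],[-0.022,-0.0015,0.03,0]]'
python3 -m jog '[[0,0,0,-0.12],[0,0,0,-0.12],[0,0,0,-0.12],[0,0,0,-0.12],[0,0,0,-0.12],[0,0,0,-0.12],[0,0,0,-0.12],[0,0,0,-0.12]]'
python3 - <<'E'
from h import *
f=grab('wrist'); save(f,'w1.png',s=1.4)
for n in ['autosampler','slot_end','clip_pivot','clip_knob','standard_a_mid']: lm(f,'wrist',n)
print(np.linalg.inv(f['V'])[:3].round(2),f['dist'])
E
```

```text
time: 1.87
eef_pos: [363.1, -386.9, 417.1]
eef_rot: [[0.278, 0.0, 0.961], [-0.961, -0.001, 0.278], [0.001, -1.0, 0.0]]
ft_force: [-0.1, -0.2, -0.1]
finger_gap: 1.003
time: 2.53
eef_pos: [544.6, -151.2, 429.2]
eef_rot: [[0.278, 0.001, 0.961], [-0.961, -0.001, 0.278], [0.001, -1.0, 0.0]]
ft_force: [1.2, -0.7, -0.2]
finger_gap: 0.999
time: 3.2
eef_pos: [543.9, -152.8, 428.8]
eef_rot: [[0.948, 0.0, 0.317], [-0.317, -0.0, 0.948], [0.0, -1.0, -0.0]]
ft_force: [-0.1, -0.5, -0.0]
finger_gap: 0.999
wrist autosampler 0.81 [ 625. -141.    4.] [331. 154.]
wrist slot_end 0.83 [ 602. -170.   72.] [330. 190.]
wrist clip_pivot 0.82 [ 506. -191.   70.] [258. 230.]
wrist clip_knob 0.62 [ 513. -236.  103.] [275. 272.]
wrist standard_a_mid 0.84 [532.  32. 105.] [203.  19.]
[[ 9.5000e-01  3.0000e-01  9.0000e-02  5.6815e+02]
 [-3.2000e-01  9.1000e-01  2.6000e-01 -8.1120e+01]
 [ 0.0000e+00 -2.8000e-01  9.6000e-01  4.0893e+02]] [-0.06123871  0.          0.          0.          0.        ]
```

View pics/w1.png

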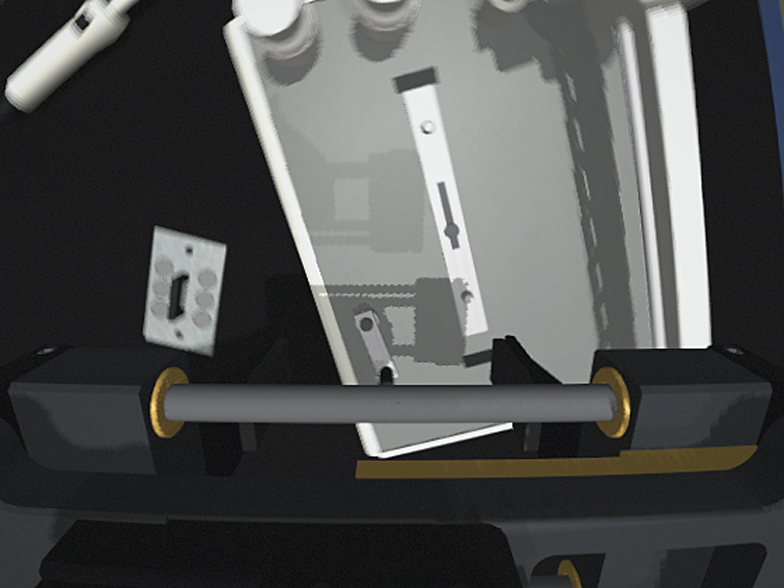

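Wrist picture: the pins show at about (428,127) and (467,296) in the enlarged picture, the clip arm runs (365,320) to (387,375), and the clip is swung away.

Run:
```python
from h import *
f=grab('wrist')
im=f['img']
a=ray(f,(428/1.4,127/1.4),77);b=ray(f,(467/1.4,296/1.4),77)
print(a,b,np.linalg.norm(a-b),np.degrees(np.arctan2(*(a-b)[:2])),(a+b)/2)
# enlarged pins mosaic
A=[cv2.resize(im[int(v)-20:int(v)+20,int(u)-20:int(u)+20,::-1],(400,400),interpolation=cv2.INTER_CUBIC) for u,v in [(306,91),(334,211)]]
cv2.imwrite('pics/pins.png',np.hstack(A))
f=grab('top')
for n in ['autosampler','slot_end','clip_pivot','clip_knob','plate_handle','hole_a']: lm(f,'top',n)
```

```text
[607.737552   -57.78416105  77.        ] [ 598.5230707  -195.72020614   77.        ] 138.24347796181766 3.8218265805827514 [ 603.13031135 -126.7521836    77.        ]
top autosampler 0.66 [ 622. -144.    1.] [288. 172.]
top clip_pivot 0.59 [ 513. -188.   72.] [303. 200.]
top clip_knob 0.55 [ 512. -238.   96.] [318. 198.]
top plate_handle 0.89 [476. 362.  31.] [141. 214.]
top plate_handle 0.65 [229. 320.  43.] [151. 288.]
top hole_a 0.97 [156. 368.   1.] [140. 309.]
top hole_a 0.65 [304. 274.  -1.] [168. 265.]
top hole_a 0.6 [491. 433.   0.] [124. 211.]
top hole_a 0.55 [469. 296.   3.] [163. 217.]
```

View pics/pins.png

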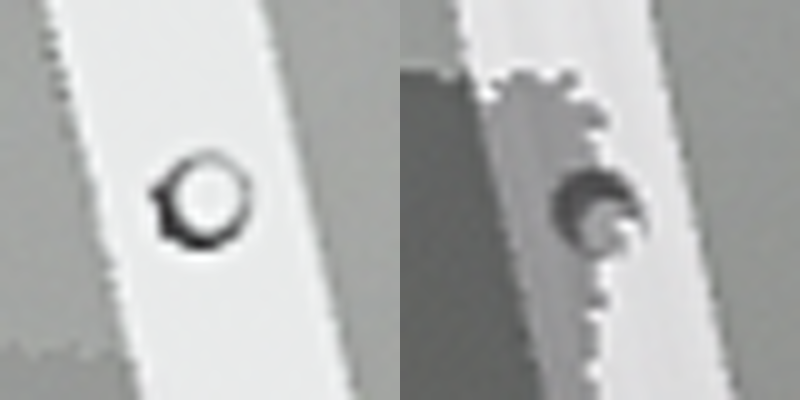

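```bash
python3 -m jog '[[-0.0142,0,0.0255,0],[-0.0142,0,0.0255,0],[-0.0142,0,0.0255,0],[-0.0142,0,0.0255,0],[-0.0142,0,0.0255,0],[-0.0142,0,0.0255,0],[-0.0142,0,0.0255,0],[-0.0142,0,0.0255,0]]'
python3 -m jog '[[-0.0142,0.006,0.0255,0],[-0.0142,0.006,0.0255,0],[-0.0142,0.006,0.0255,0],[-0.0142,0.006,0.0255,0],[-0.0142,0.006,0.0255,0],[-0.0142,0.006,0.0255,0],[-0.0142,0.006,0.0255,-0.074],[0,0,0,-0.074]]'
python3 - <<'E'
from h import *
f=grab('wrist'); save(f,'w2.png',s=1.4)
for n in ['plate_handle','hole_a','hole_b']: lm(f,'wrist',n)
s=r.read_state(); print(s['eef_pos'],s['eef_rot'])
E
```

```text
time: 4.57
eef_pos: [501.8, 78.4, 428.9]
eef_rot: [[0.946, 0.001, 0.323], [-0.323, -0.0, 0.946], [0.001, -1.0, -0.0]]
ft_force: [0.8, -0.1, 0.7]
finger_gap: 1.0
time: 5.23
eef_pos: [462.8, 284.0, 386.2]
eef_rot: [[0.986, -0.002, 0.168], [-0.168, 0.004, 0.986], [-0.003, -1.0, 0.004]]
ft_force: [-0.8, 0.7, 0.6]
finger_gap: 1.001
wrist plate_handle 0.91 [232. 318.  41.] [ 80. 199.]
wrist plate_handle 0.79 [478. 362.  31.] [280. 122.]
wrist hole_a 0.93 [487. 429.   1.] [279.  61.]
wrist hole_a 0.93 [304. 271.  -3.] [163. 216.]
wrist hole_a 0.76 [470. 296.   0.] [283. 177.]
wrist hole_a 0.74 [153. 368.  -0.] [ 34. 165.]
wrist hole_b 0.93 [487. 429.   1.] [279.  61.]
wrist hole_b 0.93 [304. 271.  -3.] [163. 216.]
wrist hole_b 0.76 [470. 296.   0.] [283. 177.]
wrist hole_b 0.74 [153. 368.  -0.] [ 34. 165.]
[466.3674085  277.28772515 386.67390853] [[ 9.83083290e-01  1.35300942e-04  1.83159023e-01]
 [-1.83158876e-01 -7.39233780e-04  9.83083048e-01]
 [ 2.68409399e-04 -9.99999718e-01 -7.01946808e-04]]
```

View pics/w2.png

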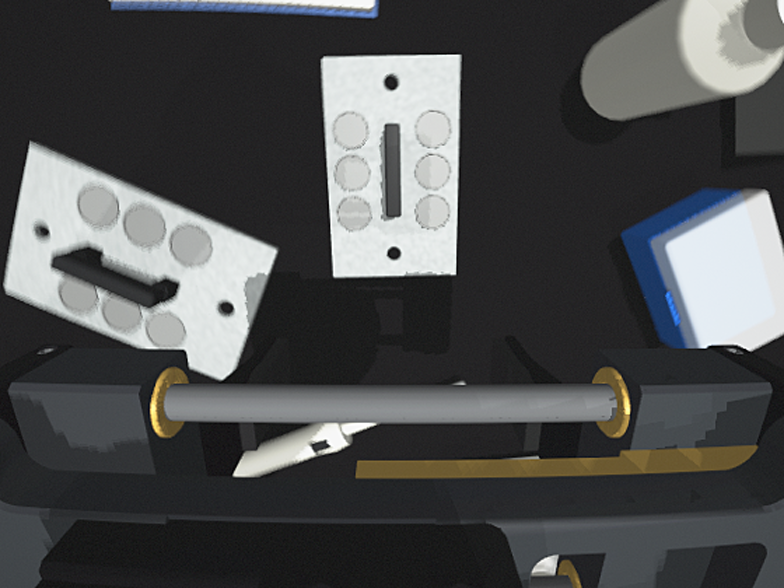

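In this close view the middle-sized plate is in the centre: holes at (391,82) and (394,253), bar around (392,170). The larger look-alike is at left, and the wash bottle is well clear on the right. That confirms the target. Next I compute its pose.

Run:
```python
from h import *
f=grab('wrist')
im=f['img'].copy(); 
def blob(c,rad=12):
    u,v=c; g=cv2.cvtColor(im[v-rad:v+rad+1,u-rad:u+rad+1],cv2.COLOR_RGB2GRAY).astype(float)
    m=np.clip(140-g,0,None); y,x=np.mgrid[-rad:rad+1,-rad:rad+1]; m*=(x**2+y**2<rad**2)
    return (u+(m*x).sum()/m.sum(),v+(m*y).sum()/m.sum())
s=r.read_state(); p=s['eef_pos']; R=np.array(s['eef_rot'])
for n in ['hole_a','plate_handle']: lm(f,'wrist',n)
q=[]
for d in r.landmark_of('wrist','hole_a'):
    P=w(f,d['location'])
    if P[0]>400: q.append(P); c=pix(f,P).round().astype(int); b=blob(c); print(c,b,ray(f,b,5))
print(p)
# cross check, pins from first wrist picture not kept
```

```text
wrist hole_a 0.91 [487. 429.   2.] [271.  55.]
wrist hole_a 0.8 [305. 275.  -4.] [158. 209.]
wrist hole_a 0.8 [156. 373.   2.] [ 28. 159.]
wrist hole_a 0.73 [467. 291.   0.] [277. 176.]
wrist plate_handle 0.98 [233. 318.  41.] [ 75. 196.]
wrist plate_handle 0.64 [481. 360.  28.] [277. 117.]
[271  55] (np.float64(272.5506156696088), np.float64(51.032145581344665)) [488.87250757 431.71887936   5.        ]
[277 176] (np.float64(275.82604373757454), np.float64(173.99971598977564)) [466.78660825 293.76591331   5.        ]
[466.58387083 276.909646   386.74771649]
```

```bash
python3 -m jog '[[-0.0011,0,0.0217,-0.0065],[-0.0011,0,0.0217,-0.0065],[-0.0011,0,0.0217,-0.0065],[-0.0011,0,0.0217,-0.0065],[0,0.02,0,0],[0,0.02,0,0],[0,0.02,0,0],[0,0.02,0,0]]' 0.2
python3 -m jog '[[0,0.02,0,0],[0,0.02,0,0],[0,0.02,0,0],[0,0.015,0,0],[0,0.015,0,0],[0,0.01,0,0],[0,0.01,0,0],[0,0,0,0]]'
python3 -m jog '[[0,0,0,0],[0,0,0,0],[0,0,0,0],[0,0,0,0],[0,0,0,0],[0,0,0,0],[0,0,0,0],[0,0,0,0]]' 1 15
```

```text
time: 6.3
eef_pos: [476.9, 363.7, 305.9]
eef_rot: [[0.988, 0.001, 0.156], [-0.156, -0.0, 0.988], [0.001, -1.0, -0.0]]
ft_force: [1.0, 0.2, 0.7]
finger_gap: 0.479
time: 6.97
eef_pos: [476.0, 363.7, 194.9]
eef_rot: [[0.988, -0.002, 0.155], [-0.155, -0.001, 0.988], [-0.002, -1.0, -0.002]]
ft_force: [-0.3, 0.1, 0.4]
finger_gap: 0.398
time: 7.63
eef_pos: [476.8, 364.5, 197.5]
eef_rot: [[0.988, 0.001, 0.155], [-0.155, 0.001, 0.988], [0.001, -1.0, 0.001]]
ft_force: [0.9, -1.4, 4.5]
finger_gap: 0.134
```

```bash
python3 -m jog '[[0,-0.01,0,0],[0,-0.03,0,0],[0,-0.035,0,0],[0,-0.035,0,0],[0,-0.035,0,0],[0,-0.035,0,0],[0,-0.035,0,0],[0,-0.03,0,0]]' 
python3 -m jog '[[0.006,0,-0.015,0],[0.0126,0,-0.0291,0],[0.0126,0,-0.0291,0],[0.0126,0,-0.0291,0],[0.0126,0,-0.0291,0],[0.0126,0,-0.0291,0],[0.0126,0,-0.0291,0],[0.0126,0,-0.0291,0]]'
python3 -m jog '[[0.0126,0,-0.0291,0],[0.0126,0,-0.0291,0],[0.0126,0,-0.0291,0],[0.0126,0,-0.0291,0],[0.0126,0,-0.0291,0],[0.0126,0,-0.0291,0],[0.0126,0,-0.0291,0],[0.012,0,-0.027,0]]'
python3 -m jog '[[0.006,0,-0.015,-0.042],[0,0,0,-0.042],[0,0,0,0],[0,0,0,0],[0,0,0,0],[0,0,0,0],[0,0,0,0],[0,0,0,0]]'
python3 - <<'E'
from h import *
f=grab('wrist'); save(f,'w3.png',s=1.4)
lm(f,'wrist','hole_b')
s=r.read_state(); print(s['eef_pos'],s['eef_rot'])
f=grab('top')
for n in ['plate_handle','hole_a','clip_pivot','slot_end']: lm(f,'top',n)
E
```

```text
time: 8.3
eef_pos: [475.6, 364.3, 444.0]
eef_rot: [[0.988, 0.0, 0.154], [-0.154, -0.0, 0.988], [0.0, -1.0, -0.0]]
ft_force: [1.2, -0.4, -2.6]
finger_gap: 0.133
time: 8.97
eef_pos: [535.1, 132.3, 441.4]
eef_rot: [[0.988, -0.001, 0.154], [-0.154, -0.001, 0.988], [-0.001, -1.0, -0.001]]
ft_force: [0.7, 0.1, -2.5]
finger_gap: 0.134
time: 9.63
eef_pos: [598.7, -111.4, 441.2]
eef_rot: [[0.988, -0.002, 0.155], [-0.155, 0.0, 0.988], [-0.002, -1.0, -0.0]]
ft_force: [0.4, 0.4, -1.6]
finger_gap: 0.137
time: 10.3
eef_pos: [602.6, -124.8, 441.9]
eef_rot: [[0.998, 0.0, 0.07], [-0.07, -0.0, 0.998], [0.0, -1.0, -0.0]]
ft_force: [-0.5, 0.3, -1.6]
finger_gap: 0.137
wrist hole_b 0.86 [352. -83.  -1.] [105. 163.]
wrist hole_b 0.81 [ 305. -164.    1.] [ 87. 218.]
wrist hole_b 0.79 [605. -58. 247.] [274. 140.]
wrist hole_b 0.62 [ 601. -196.  245.] [282. 337.]
[ 602.63667835 -125.0889252   441.85243891] [[ 9.97506818e-01  5.87462516e-05  7.05701348e-02]
 [-7.05701184e-02 -2.45675066e-04  9.97506791e-01]
 [ 7.59371074e-05 -9.99999968e-01 -2.40916823e-04]]
top plate_handle 0.65 [231. 322.  42.] [150. 287.]
top hole_a 0.84 [ 597. -194.  248.] [308. 162.]
top hole_a 0.81 [303. 272.  -2.] [169. 265.]
top hole_a 0.65 [151. 372.  -1.] [139. 310.]
top hole_a 0.6 [355. -77.   1.] [270. 249.]
top clip_pivot 0.57 [ 514. -190.   72.] [303. 199.]
```

View pics/w3.png

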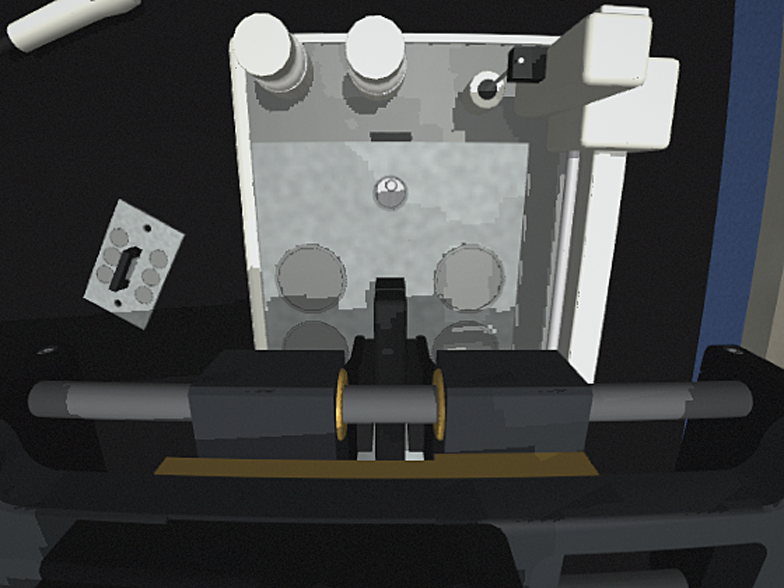

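Plate held level. Hole b shows at (390,192) with the +y pin's tip visible through it at about (391,186). I enlarge that for a relative fix.

Run:
```python
from h import *
f=grab('wrist')
cv2.imwrite('pics/hb.png',cv2.resize(f['img'][117:157,259:299,::-1],(600,600),interpolation=cv2.INTER_CUBIC))
for n,uv in [('hole top',(278.7,137)),]: print(ray(f,uv,252),ray(f,uv,246))
print(ray(f,(279.2,133),80), ray(f,(280.2,133),80), ray(f,(279.2,134),80))
```

```text
[607.90589841 -56.84167442 252.        ] [607.8988948  -57.08195132 246.        ]
[608.57450941 -59.36377126  80.        ] [609.69932872 -59.44233664  80.        ] [608.49840041 -60.46256978  80.        ]
```

View pics/hb.png

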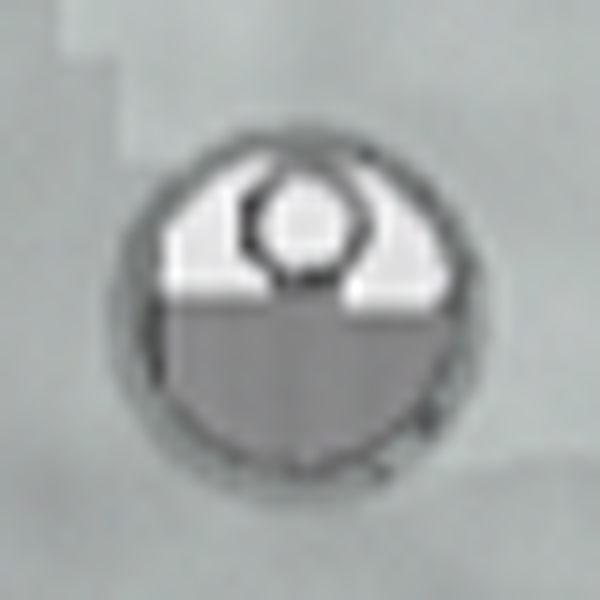

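The hole is already within about 0.5 mm of the pin, and this agrees with the first fix from another pose. I descend to just above the tips, then go down lightly.

```bash
python3 -m jog '[[0.0005,0.01,-0.0003,0],[0,0.022,0,0],[0,0.025,0,0],[0,0.025,0,0],[0,0.025,0,0],[0,0.022,0,0],[0,0.018,0,0],[0,0.008,0,0]]'
python3 -m jog '[[0,0.003,0,0],[0,0,0,0],[0,0,0,0],[0,0,0,0],[0,0.001,0,0],[0,0,0,0],[0,0,0,0],[0,0,0,0]]'
python3 - <<'E'
from h import *
f=grab('wrist'); lm(f,'wrist','hole_b',2)
cv2.imwrite('pics/hb2.png',cv2.resize(f['img'][107:167,249:309,::-1],(600,600),interpolation=cv2.INTER_CUBIC))
s=r.read_state(); print(s['eef_pos'],s['ft_force'])
E
```

```text
time: 11.37
eef_pos: [601.8, -125.9, 283.0]
eef_rot: [[0.997, -0.005, 0.071], [-0.071, 0.001, 0.997], [-0.005, -1.0, 0.001]]
ft_force: [-0.5, -1.1, -2.3]
finger_gap: 0.136
time: 12.03
eef_pos: [603.2, -125.8, 283.1]
eef_rot: [[0.997, 0.0, 0.071], [-0.071, -0.0, 0.997], [0.0, -1.0, -0.0]]
ft_force: [0.1, 0.9, -2.0]
finger_gap: 0.139
wrist hole_b 0.91 [ 600. -197.   88.] [281. 337.]
wrist hole_b 0.91 [353. -83.  -1.] [ 16. 184.]
[ 603.19233443 -125.77234848  282.88295005] [ 0.01943098  0.16865924 -1.92420431]
```

View pics/hb2.png

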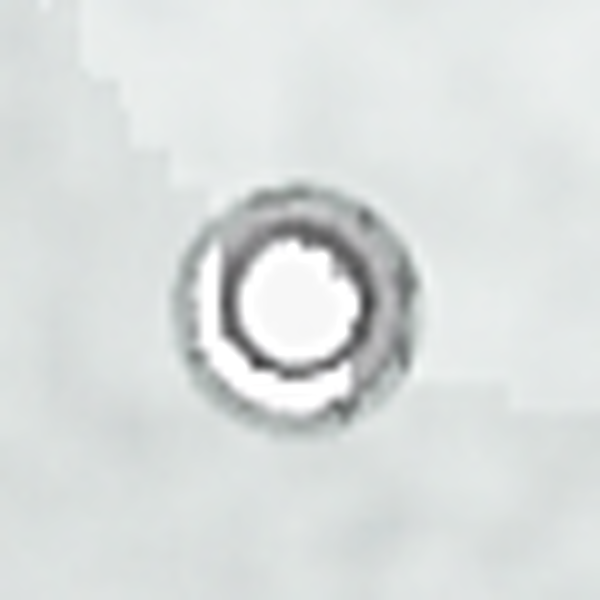

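Hole b is centred over its pin to within about half a millimetre. Lowering in small steps, watching the force.

```bash
python3 -m jog '[[0,0.001,0,0],[0,0.001,0,0],[0,0.001,0,0],[0,0.001,0,0],[0,0.001,0,0],[0,0.001,0,0],[0,0,0,0],[0,0,0,0]]'; python3 -m jog '[[0,0.0005,0,0],[0,0.0005,0,0],[0,0.0005,0,0],[0,0.0005,0,0],[0,0,0,0],[0,0,0,0],[0,0,0,0],[0,0,0,0]]' - 6
```

```text
time: 12.8
eef_pos: [603.1, -125.8, 276.6]
eef_rot: [[0.997, -0.0, 0.071], [-0.071, -0.0, 0.997], [-0.0, -1.0, -0.0]]
ft_force: [0.2, -0.2, -1.8]
finger_gap: 0.139
time: 13.47
eef_pos: [603.2, -125.8, 274.8]
eef_rot: [[0.997, 0.0, 0.071], [-0.071, -0.0, 0.997], [0.0, -1.0, -0.0]]
ft_force: [0.0, -0.7, -2.0]
finger_gap: 0.138
```

```bash
python3 -m jog '[[0,0.0005,0,0],[0,0.0005,0,0],[0,0.0005,0,0],[0,0.0005,0,0],[0,0.0005,0,0],[0,0.0005,0,0],[0,0,0,0],[0,0,0,0]]'; python3 -m jog '[[0,0.0005,0,0],[0,0.0005,0,0],[0,0.0005,0,0],[0,0.0005,0,0],[0,0,0,0],[0,0,0,0],[0,0,0,0],[0,0,0,0]]'
```

```text
time: 14.13
eef_pos: [603.1, -125.8, 271.7]
eef_rot: [[0.997, -0.0, 0.071], [-0.071, -0.0, 0.997], [-0.0, -1.0, -0.0]]
ft_force: [0.4, 0.0, -2.0]
finger_gap: 0.138
time: 14.8
eef_pos: [603.2, -125.8, 269.8]
eef_rot: [[0.997, 0.0, 0.071], [-0.071, -0.0, 0.997], [0.0, -1.0, -0.0]]
ft_force: [-0.1, -0.0, -1.9]
finger_gap: 0.137
```

```bash
python3 -m jog '[[0,0.0005,0,0],[0,0.0005,0,0],[0,0.0005,0,0],[0,0.0005,0,0],[0,0,0,0],[0,0,0,0],[0,0,0,0],[0,0,0,0]]'; python3 -m jog '[[0,0.0005,0,0],[0,0,0,0],[0,0.0003,0,0],[0,0,0,0],[0,0,0,0],[0,0,0,0],[0,0,0,0],[0,0,0,0]]'
```

```text
time: 15.47
eef_pos: [603.1, -125.8, 267.7]
eef_rot: [[0.997, -0.0, 0.071], [-0.071, -0.0, 0.997], [-0.0, -1.0, -0.0]]
ft_force: [0.3, 0.8, -1.5]
finger_gap: 0.136
time: 16.13
eef_pos: [603.2, -125.8, 267.5]
eef_rot: [[0.997, 0.0, 0.071], [-0.071, -0.0, 0.997], [0.0, -1.0, -0.0]]
ft_force: [-2.8, -0.1, 5.2]
finger_gap: 0.136
```

Contact came at exactly the seated height (267.5) after sinking 10 mm over the pins without resistance. I release, retreat, then look at plate and clip.

```bash
python3 -m jog '[[0,0,0,0],[0,0,0,0],[0,0,0,0],[0,0,0,0],[0,0,0,0],[0,-0.003,0,0],[0,-0.006,0,0],[0,-0.01,0,0]]' 0.3
python3 -m jog '[[0,-0.018,0,0],[0,-0.018,0,0],[0,-0.018,0,0],[0,-0.018,0,0],[0,-0.014,-0.02,0],[-0.01,-0.005,-0.03,0],[-0.02,0,-0.03,0],[-0.02,0,-0.03,0]]'
python3 -m jog '[[-0.02,0,-0.03,0],[-0.01,0,-0.03,0],[0,0,-0.02,0],[0,0,0,0],[0,0,0,0],[0,0,0,0],[0,0,0,0],[0,0,0,0]]'
python3 - <<'E'
from h import *
f=grab('wrist'); save(f,'w4.png',s=1.4)
for n in ['clip_knob','clip_pivot','hole_b','plate_handle','autosampler']: lm(f,'wrist',n,2)
s=r.read_state(); print(s['eef_pos'],s['ft_force'])
f=grab('top')
for n in ['clip_knob','clip_pivot','plate_handle']: lm(f,'top',n,3)
E
```

```text
time: 16.8
eef_pos: [602.8, -125.8, 285.7]
eef_rot: [[0.997, -0.002, 0.071], [-0.071, 0.0, 0.997], [-0.002, -1.0, 0.0]]
ft_force: [0.2, 0.5, 0.2]
finger_gap: 0.349
time: 17.47
eef_pos: [545.4, -232.4, 378.8]
eef_rot: [[0.998, 0.003, 0.069], [-0.069, -0.001, 0.998], [0.003, -1.0, -0.001]]
ft_force: [1.2, 0.3, 0.2]
finger_gap: 0.348
time: 18.13
eef_pos: [510.6, -308.0, 377.4]
eef_rot: [[0.998, 0.001, 0.068], [-0.068, 0.0, 0.998], [0.001, -1.0, 0.0]]
ft_force: [0.3, 0.1, -0.5]
finger_gap: 0.347
wrist clip_knob 0.92 [ 510. -232.   96.] [271. 125.]
wrist clip_pivot 0.59 [ 506. -190.   72.] [264.  77.]
wrist hole_b 0.98 [ 306. -163.    1.] [92. 78.]
wrist hole_b 0.56 [ 599. -197.   70.] [366.  79.]
wrist plate_handle 0.64 [ 328. -125.   20.] [95. 35.]
[ 510.03328223 -309.34264329  376.95372165] [ 0.21124246 -0.66774405  0.72631056]
top clip_knob 0.59 [ 596. -195.   71.] [304. 175.]
top clip_knob 0.53 [ 513. -238.   99.] [319. 198.]
top clip_pivot 0.93 [ 513. -190.   70.] [303. 200.]
top clip_pivot 0.37 [536.  36. 106.] [235. 192.]
top plate_handle 0.98 [ 604. -128.  103.] [285. 171.]
top plate_handle 0.65 [229. 322.  42.] [150. 287.]
top plate_handle 0.6 [ 496. -602.   51.] [424. 204.]
```

View pics/w4.png

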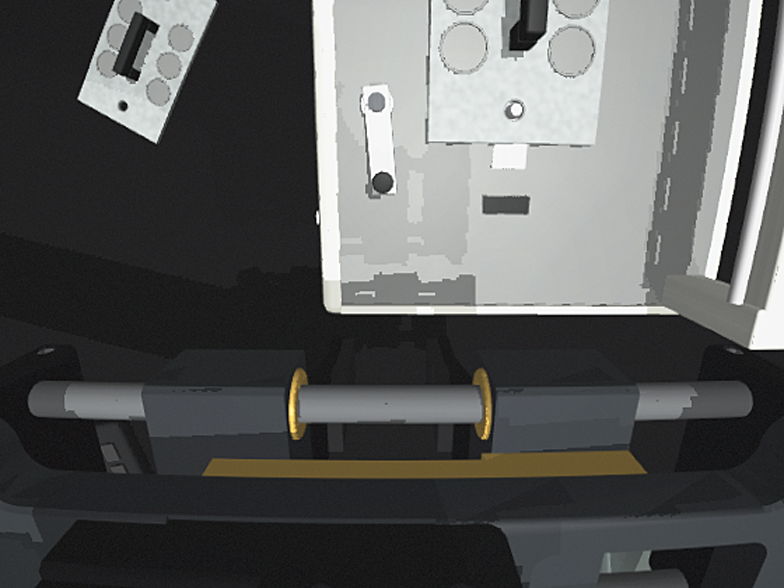

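The plate lies on the deck with the -y pin's tip showing in its hole at (513,110). The clip pivot is at (376,101) and the knob top at (382,182).

Run:
```python
from h import *
f=grab('wrist')
def blob(u,v,rad=8,t=90):
    u,v=int(u),int(v); g=cv2.cvtColor(f['img'][v-rad:v+rad+1,u-rad:u+rad+1],cv2.COLOR_RGB2GRAY).astype(float)
    m=np.clip(t-g,0,None); y,x=np.mgrid[-rad:rad+1,-rad:rad+1]
    return (u+(m*x).sum()/m.sum(),v+(m*y).sum()/m.sum())
k=blob(382/1.4,182/1.4); p=(376/1.4,101/1.4)
K1=ray(f,k,111.5); P=ray(f,p,85); print(k,K1,P,K1-P, ray(f,(513/1.4,110/1.4),80))
s=r.read_state(); R=np.array(s['eef_rot']); d=K1-s['eef_pos']; print(s['eef_pos'],R.T@np.r_[d[:2],0], np.degrees(np.arctan2(R[1,0],R[0,0])))
```

```text
(np.float64(272.9339114832536), np.float64(129.0959928229665)) [ 510.79809489 -237.48503413  111.5       ] [ 510.11125219 -190.02450733   85.        ] [  0.6868427 -47.4605268  26.5      ] [ 595.6407999 -199.8900262   80.       ]
[ 509.87785937 -309.68240271  376.93108593] [-4.20804899e+00 -5.38525004e-03  7.20805047e+01] -4.071385350367315
```

```bash
python3 -m jog '[[-0.0025,0,0.03,0],[-0.003,0,0.03,0],[0,0,0.012,0],[0,0.01,0,0],[0,0.02,0,0],[0,0.02,0,0],[0,0.01,0,0],[0,0,0,0]]' 0.45
python3 -m jog '[[0,0,0,0],[0,0.01,0,0],[0,0.012,0,0],[0,0.012,0,0],[0,0.008,0,0],[0,0.002,0,0],[0,0,0,0],[0,0,0,0]]'
python3 - <<'E'
from h import *
s=r.read_state(); print(s['eef_pos'],s['ft_force'])
f=grab('top')
for n in ['clip_knob','clip_pivot','plate_handle']: lm(f,'top',n,2)
E
```

```text
time: 19.35
eef_pos: [508.2, -238.3, 314.0]
eef_rot: [[0.997, -0.005, 0.072], [-0.072, 0.002, 0.997], [-0.005, -1.0, 0.002]]
ft_force: [-0.6, 0.5, 0.8]
finger_gap: 0.271
time: 20.02
eef_pos: [509.6, -237.4, 272.9]
eef_rot: [[0.997, 0.0, 0.071], [-0.071, 0.0, 0.997], [0.0, -1.0, 0.0]]
ft_force: [0.3, -0.8, 0.0]
finger_gap: 0.275
[ 509.62641458 -237.39327879  272.92795751] [ 0.34550415 -0.77329002  0.01290843]
top clip_pivot 0.56 [ 515. -186.   70.] [302. 199.]
top plate_handle 0.93 [ 333. -118.   19.] [282. 255.]
top plate_handle 0.77 [ 606. -127.  101.] [284. 171.]
```

```bash
python3 -m jog '[[0.0054,0,0.0003,-0.112],[0.0054,0,0.0003,-0.112],[0.0054,0,0.0003,-0.112],[0.0054,0,0.0003,-0.112],[0.0054,0,0.0003,-0.112],[0.0054,0,0.0003,-0.112],[0.0054,0,0.0003,-0.112],[0,0,0,0]]'
python3 -m jog '[[0,0,0,0],[0.0054,0,0.0003,-0.112],[0.0054,0,0.0003,-0.112],[0.0054,0,0.0003,-0.112],[0.0054,0,0.0003,-0.112],[0.0054,0,0.0003,-0.112],[0,0,0,0],[0,0,0,0]]'
```

```text
time: 20.88
eef_pos: [545.0, -225.5, 273.2]
eef_rot: [[0.754, 0.001, -0.657], [0.657, 0.0, 0.754], [0.0, -1.0, -0.0]]
ft_force: [-0.1, 0.3, -0.2]
finger_gap: 0.272
time: 21.55
eef_pos: [559.1, -203.6, 273.1]
eef_rot: [[0.298, 0.0, -0.954], [0.954, -0.0, 0.298], [0.0, -1.0, -0.0]]
ft_force: [-0.4, -0.2, -0.8]
finger_gap: 0.275
```

```bash
python3 -m jog '[[0.0054,0,0.0003,-0.112],[0.0054,0,0.0003,-0.112],[0,0,0,0],[0.001,0,0,0],[0.001,0,0,0],[0.001,0,0,0],[0,0,0,0],[0,0,0,0]]'
python3 -m jog '[[0.001,0,0,0],[0.001,0,0,0],[0,0,0,0],[0,0,0,0],[0.001,0,0,0],[0,0,0,0],[0,0,0,0],[0,0,0,0]]'
python3 - <<'E'
from h import *
f=grab('scene'); save(f,'s5.png',crop=(190,160,410,350),s=3.4)
E
```

```text
time: 22.22
eef_pos: [561.4, -190.0, 273.1]
eef_rot: [[0.075, 0.0, -0.997], [0.997, -0.0, 0.075], [-0.0, -1.0, -0.0]]
ft_force: [1.8, -1.7, 0.4]
finger_gap: 0.277
time: 22.88
eef_pos: [561.5, -186.7, 272.8]
eef_rot: [[0.074, -0.0, -0.997], [0.997, 0.0, 0.074], [0.0, -1.0, 0.0]]
ft_force: [0.4, -0.3, 0.2]
finger_gap: 0.275
```

View pics/s5.png

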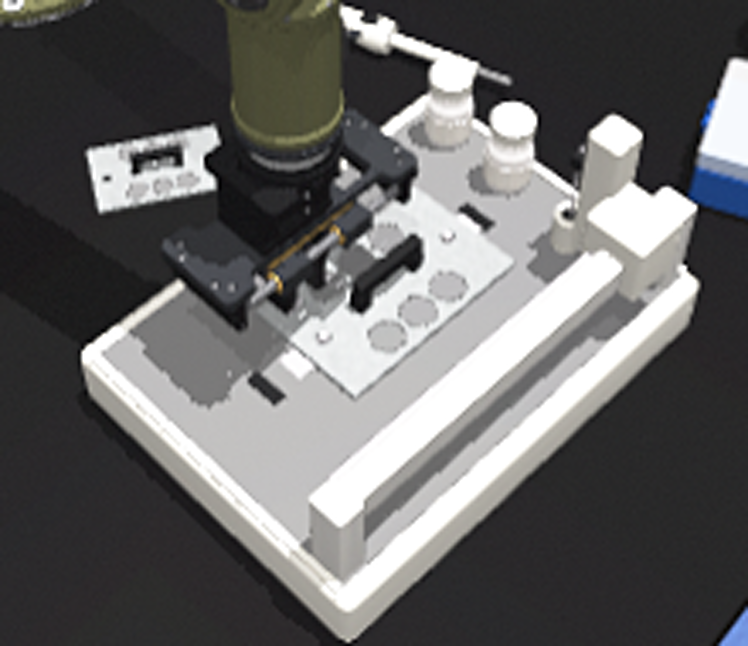

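```bash
for i in 1; do python3 -m jog '[[0.001,0,0,0],[0,0,0,0],[0,0,0,0],[0.001,0,0,0],[0,0,0,0],[0,0,0,0],[0,0,0,0],[0,0,0,0]]'; done
python3 - <<'E'
from h import *
print(np.mean([(r.grab_frame('top'),r.read_state()['ft_force'])[1] for _ in range(3)],0))
E
```

```text
time: 23.6
eef_pos: [561.7, -185.4, 272.9]
eef_rot: [[0.074, -0.0, -0.997], [0.997, -0.001, 0.074], [-0.001, -1.0, 0.0]]
ft_force: [0.6, -4.0, -0.5]
finger_gap: 0.277
[ 1.117981   -4.53287373 -1.33117799]
```

```bash
python3 -m jog '[[0.0008,0,0,0],[0,0,0,0],[0,0,0,0],[0,0,0,0],[0,0,0,0],[0,0,0,0],[0,0,0,0],[0,0,0,0]]'
python3 - <<'E'
from h import *
print(np.mean([(r.grab_frame('top'),r.read_state()['ft_force'])[1] for _ in range(3)],0))
E
python3 -m jog '[[-0.002,0,0,0],[-0.002,0,0,0],[-0.001,0,0,0],[0,-0.01,0,0],[0,-0.02,0,0],[0,-0.03,0,0],[0,-0.03,0,0],[0,-0.03,0,0]]'
python3 -m jog '[[0,-0.02,0,0],[0,0,0.03,0],[0,0,0.04,0],[0,0,0.04,0],[0,0,0.03,0],[0,0,0,0],[0,0,0,0],[0,0,0,0]]'
python3 - <<'E'
from h import *
f=grab('top')
cv2.imwrite('pics/t6.png',cv2.resize(f['img'][105:225,215:365,::-1],None,fx=5,fy=5,interpolation=cv2.INTER_CUBIC))
for n in ['clip_knob','clip_pivot','plate_handle','standard_a_mid']: lm(f,'top',n,3)
g=grab('scene'); lm(g,'scene','clip_knob',2); lm(g,'scene','plate_handle',2)
s=r.read_state(); print(s['eef_pos'],s['ft_force'],s['time'])
E
```

```text
time: 24.42
eef_pos: [561.7, -185.1, 272.9]
eef_rot: [[0.075, -0.0, -0.997], [0.997, -0.002, 0.075], [-0.002, -1.0, -0.0]]
ft_force: [1.0, -5.8, -1.6]
finger_gap: 0.277
[ 0.85565578 -5.48683225 -1.27710557]
time: 25.23
eef_pos: [561.3, -187.9, 394.8]
eef_rot: [[0.072, -0.0, -0.997], [0.997, 0.001, 0.072], [0.001, -1.0, 0.0]]
ft_force: [0.9, -0.9, -0.9]
finger_gap: 0.27
time: 25.9
eef_pos: [422.7, -178.2, 413.7]
eef_rot: [[0.073, 0.001, -0.997], [0.997, -0.002, 0.073], [-0.002, -1.0, -0.001]]
ft_force: [0.8, 0.1, -0.2]
finger_gap: 0.275
top clip_pivot 0.93 [ 511. -187.   73.] [302. 200.]
top plate_handle 0.91 [232. 325.  44.] [149. 287.]
top plate_handle 0.82 [ 600. -128.  101.] [285. 172.]
top plate_handle 0.49 [538.  34. 105.] [235. 191.]
top standard_a_mid 0.7 [540.  35. 105.] [235. 191.]
top standard_a_mid 0.57 [682. 410.  75.] [125. 153.]
scene clip_knob 0.43 [ 559. -189.   96.] [275. 245.]
scene plate_handle 0.86 [227. 323.  42.] [304. 118.]
scene plate_handle 0.83 [ 326. -123.   20.] [235. 205.]
[ 422.4349052  -178.75000923  412.62895603] [ 0.30434336  0.76361519 -0.42378592] 26.3
```

View pics/t6.png

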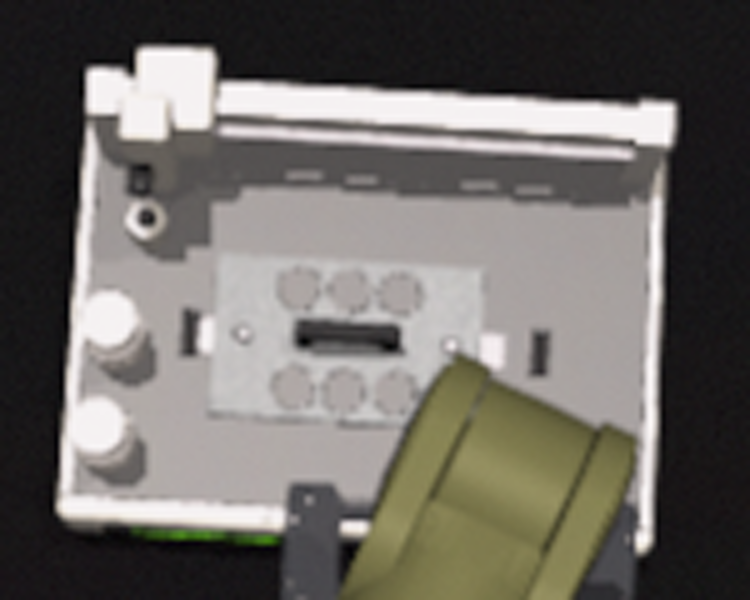

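Run:
```python
from h import *
g=grab('scene'); save(g,'s7.png',crop=(230,200,370,300),s=5.6)
for P in [(510.5,-190,84),(558.4,-193.4,111.5),(558.4,-193.4,83.5)]: print(((pix(g,np.array(P))-[230,200])*5.6).round())
```

```text
[180. 212.]
[246. 235.]
[248. 270.]
```

View pics/s7.png

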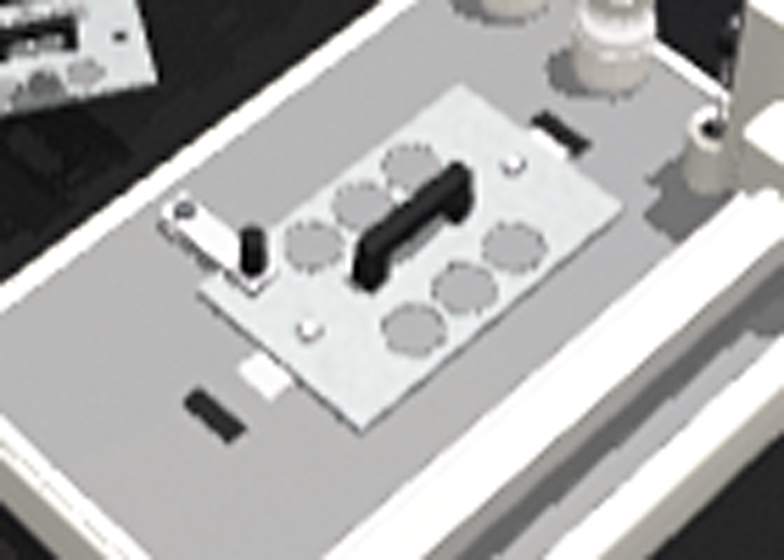

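The clip arm lies over the plate's front edge. Its knob, at (253,232)–(253,270), is within half a pixel of the predicted stop position once the pivot's own offset is taken out. The plate is flat with both pins up through the holes. Handing in.

```bash
python3 -c "
from station import r
print(r.finish_job())"
```

```text
the job is handed in; nothing more can be done
None
```

The plate is back on the autosampler, flat on its two pins, and the clip is turned fully over its edge. I handed the job in at about 26 s of the 72 s allowed.

- **Plate:** I took the middle-sized of the three plates by its handle and lined it up by sighting the pin through one of its holes. It sank the full 10 mm over the pins with no rise in force until it reached the deck, where I measured about 5 N. No sliding search was needed.
- **Clip:** I guided the knob around with the fingers open around it and pushed until it stopped, at about 5.5 N against roughly 1.2 N of friction. I then backed away without touching it again.
- **Last checks:** The final scene picture shows:
  - both pins up through the holes;
  - the clip arm over the plate's front edge;
  - the two standard bottles still standing on the deck, and the robot clear of everything.

The handle measured about 31–33 mm above the deck, and it should be 32 mm when seated.

- **Disagreement:** The network placed the knob about 4 mm in y from where it should be at the stop, within its usual error. In the picture, knob and pivot together fit the stop to within half a pixel.
- **Not seen:** The arm hid the clip in the last top view, so I checked the clip only from the scene camera and by force. I did not look again at the tip box, tube rack, wash bottle or pipette at the end. The arm never came down near them.

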